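# Sort the leatherworker's bench after a job

## Robot

A 6-joint arm with a two-finger parallel gripper is mounted at the origin on the work surface. World frame = base frame: x ahead of the robot, y to its left, z up, the work surface at z = 0. Lengths are in m, angles in rad, forces in N, time in s.
With the tool pointing down it reaches from about 0.375 to 0.825 m from the base axis. Payload 5.5 kg.
Tool frame: the origin (TCP) lies midway between the tips of the shut fingers; the grasp point (between the pads) lies 19 mm behind it; z points along the fingers, y is the line along which they close (so a half turn about z gives the same grasp; the last joint's range is limited). The gripper opens to 85 mm and grips with 20 to 120 N. Pads are 22 mm wide; open, the fingers measure 114 mm over their backs; the gripper's body (76 mm by 85 mm) begins 54 mm behind the grasp point. The pads swing forward as they close: fully open they stand 13 mm farther back than shut.
Start: joints at [1.202, 0.314, -0.047, 1.21, 0, 1.571], TCP at [0.216, 0.56, 0.231] pointing down, gripper open.
Joint ranges: [-2.67, 2.67], [-0.69, 1.73], [-1.03, 1.25], [-2.08, 2.16], [-1.42, 1.45], [-3.14, 3.14]. Speed limits (rad/s): [2.39, 2.39, 3.01, 3.14, 3.14, 3.14].

## Interface

Orientations are given as a unit quaternion [w, x, y, z].
In Python, from workcell import robot gives the robot as it stands.
- The arm moves only by the tool servo_tool, never from a script. Its argument "deltas" is a list that holds one entry, the list of rows, each a list of 5 numbers: the gripper command: -1 is fully open, 1 is shut, values between are in proportion, then the shift along the tool's x, y, z in cm, then the turn about the tool's z in degrees. In form: [[[gripper, x, y, z, spin], ...]]. A call has 1 to 20 rows; each row is the pose to reach, as a shift and turn from the pose commanded when the call began, along the tool's axes at that moment; what a row does not reach only later rows make up. A row lasts 1/10 s, in which the tool goes at most 50 mm and 8.59 degrees, less where a joint would pass 70% of its speed; a pose out of reach is approached as far as the arm can. A call with a gripper value outside its range is refused whole. The fingers move at their own pace and stop on an object; the grip force is fixed at half the most. Time passes only in rows, so rows that repeat a pose let the fingers close. It gives the time, the measured TCP pose, the force, the opening and the grip force at its end, in the units of the state.
- robot.sense(): the state, without advancing time (a new reading comes with each control period).
- robot.snapshot(name): name is "scene" or "top"; returns (picture, depth): 400x640x3 uint8, red, green, blue; 400x640 float32, m along the optical axis (not along the pixel's ray), 0 where there is no reading.
- robot.camera_model(name): a dict with "K" (3x3 intrinsics, pixels), "k1" (the pictures are not rectified: a ray, as slopes to the right and down, at radius r is drawn at 1 + k1 r^2 times it, then the intrinsics apply), "view" (4x4, takes a point from world to camera coordinates). Camera axes: x right, y down, z forward; pixel columns grow to the right and rows downward; lengths in m; the calibration is good to about 2 mm. A picture is of the moment at which its call begins. camera_model takes no time and is no camera call.
- robot.finish_job(): hands the job in; it is judged then, once.
The state is a dict: "time": time; "joint_positions": joint angles; "qvel": joint speeds; "joint_efforts": joint torques, N m; "tool_pos": TCP position; "eef_rot": TCP orientation; "ft_force": force on the tool from outside, world axes, zero at the start; "ft_torque": the same for the moment, N m; "width": opening from 0.0 (shut) to 1.0 (fully open); "grip_force": force on a finger pad.
Only numpy, scipy, OpenCV 4.12 (cv2) and the standard library are available. Lean on these libraries where they do the work, as an engineer would, in place of code of your own. Each camera call takes 0.05 s, during which the arm holds its last target. There are 200 camera calls.

## Task

Sort the mixed handful left on the leather bench: stand the two thread spools upright in the two-bay box, one in each bay; put the brass buckle and the brass ring in the round dish; and lay the steel pricking iron flat in the long undivided tray, lengthwise. Leave the amber jar and the awl where they are, and let go of everything.

Things in the scene. Friction and masses are not known exactly. Their poses are not given: they have to be found in the camera images.
- tall_spool: Tall thread spool standing upright: cylinder 38 mm across, 60 mm high, grey-tan thread between pale wooden ends, about 70 g. Origin: centre of its underside; z up along its axis.
- short_spool: Short thread spool of the same make, standing upright: cylinder 38 mm across, 42 mm high, about 50 g. Origin: centre of its underside; z up along its axis.
- buckle: Brass belt buckle lying flat: rectangular open frame 50 mm (its x) by 40 mm (its y), 12 mm thick, bars 8 mm wide, a thin steel prong across the opening (1 mm proud of the top). About 90 g. Origin: centre of its underside; z up.
- brass_ring: Plain brass ring lying flat: 44 mm outer diameter, 28 mm hole, 12 mm thick, about 70 g. Origin: centre of its underside; z up.
- pricking_iron: Steel pricking iron lying flat: straight bar 12 mm wide (y) and 14 mm high from x = -50 to +30 mm, then a 12 mm long, 26 mm wide head with four short teeth that ends at x = +51 mm. About 110 g, balanced within 5 mm of the origin. Origin: under the middle of its 101 mm length; x along the bar towards the teeth, z up.
- spool_box: Fixed pale wooden box with two bays, 100 mm (its x) by 170 mm (its y) outside, 18 mm high, walls and floor 5 mm thick; one 5 mm divider across the middle at y = 0, so each bay is 90 mm by 77 mm inside with its centre at y = +41 or -41 mm. Origin: centre of its underside (inner floor 5 mm above).
- dish: Fixed round dark wooden dish, 170 mm across the rim, 16 mm high, flat floor 150 mm across and 5 mm thick, wall 5 mm. Origin: centre of its underside.
- iron_tray: Fixed undivided long plywood tray, 100 mm (its x) by 190 mm (its y) outside, 16 mm high, walls and floor 5 mm thick (inside 90 by 180 mm). Its long side is its y. Origin: centre of its underside.
- jar: Bystander, loose: dark amber glass jar with a black cap and a paper band, 48 mm across, 62 mm high. Leave it alone. Origin: centre of its underside.
- awl: Bystander, loose: awl lying flat, wooden handle about 26 mm thick from x = -60 to +22 mm, thin steel spike to x = +70 mm. Leave it alone. Origin: on the table under it; x points along it to the tip.
Things that resemble listed ones, but are neither listed nor needed, are in the scene too. What is shaped like the brass_ring but purple or red is not meant.

How it is judged:
At the end, for the whole second after the job is handed in: One spool upright (0.1 rad) on each bay's floor, 18-66 mm from the divider, within 30 mm of the long midline. Buckle and ring centres within 62 mm of the dish's centre, in it. Iron flat on the tray's floor, within 0.4 rad of its length and 36 mm across, 42 mm along of its centre. All at rest (((y of tall_spool in the frame of spool_box between 0.018 and 0.066 m and y of short_spool in the frame of spool_box between -0.066 and -0.018 m) or (y of tall_spool in the frame of spool_box between -0.066 and -0.018 m and y of short_spool in the frame of spool_box between 0.018 and 0.066 m)) and x of tall_spool in the frame of spool_box between -0.03 and 0.03 m and z of tall_spool in the frame of spool_box between 0.002 and 0.009 m and angle between each of tall_spool, short_spool, pricking_iron's own z axis and vertical below 0.1 rad and x of short_spool in the frame of spool_box between -0.03 and 0.03 m and z of short_spool in the frame of spool_box between 0.002 and 0.009 m and horizontal distance between each of buckle, brass_ring and dish below 0.062 m and z of buckle in the frame of dish between 0.002 and 0.025 m and z of brass_ring in the frame of dish between 0.002 and 0.025 m and x of pricking_iron in the frame of iron_tray between -0.036 and 0.036 m and y of pricking_iron in the frame of iron_tray between -0.042 and 0.042 m and z of pricking_iron in the frame of iron_tray between 0.002 and 0.009 m and angle between the x axis of pricking_iron and the y axis of iron_tray, either way round below 0.4 rad and linear speed of each of tall_spool, short_spool, buckle, brass_ring, pricking_iron below 0.02 m/s and angular speed of each of tall_spool, short_spool, buckle, brass_ring, pricking_iron below 0.2 rad/s); the robot touches nothing.
It fails at once if the jar is moved by more than 20 mm (distance of jar from where it was at the start of the episode above 0.02 m).
It fails at once if the awl is moved by more than 20 mm (distance of awl from where it was at the start of the episode above 0.02 m).
It also fails if it takes over 128 s, if anything falls off the work surface, if the arm or the gripper's body presses on something with over 40 N, if the wrist force passes 120 N, or if a joint passes its speed limit or range.

## Working session

There is one attempt and no reset: what is moved stays moved. The work goes in short steps, Python scripts to look and compute and a tool call to move; the robot and the scene stay as the last step left them, time stands still between calls to the robot, and variables do not carry over. Pictures are saved under pics/ and viewed, at most 14 in all, crops included, and the job is handed in when it is done.

Besides the shell and the picture viewer there is one more tool, called after ">>>" as a command line: name --argument value ..., lists and objects as JSON in quotes. servo_tool: Moves the arm, as the interface text tells. Its arguments: {"type":"object","properties":{"deltas":{"type":"array"}},"required":["deltas"]}

```bash
mkdir -p pics && cat > h.py <<'E'
import numpy as np, cv2
from workcell import robot
def snap(n,f=None):
    p,d=robot.snapshot(n)
    p=np.array(p);d=np.array(d)
    np.savez('last_%s.npz'%n,p=p,d=d)
    if f: cv2.imwrite('pics/'+f,p[:,:,::-1])
    return p,d
def load(n):
    z=np.load('last_%s.npz'%n); return z['p'],z['d']
def rays(n,uv):
    m=robot.camera_model(n);K=np.array(m['K'],float);V=np.array(m['view'],float)
    uv=np.asarray(uv,float).reshape(-1,1,2)
    s=cv2.undistortPoints(uv,K,np.array([m['k1'],0,0,0,0],float)).reshape(-1,2)
    return np.c_[s,np.ones(len(s))],V
def plane(n,uv,z):
    r,V=rays(n,uv);R=V[:3,:3];o=-R.T@V[:3,3];w=r@R
    return o+w*((z-o[2])/w[:,2])[:,None]
def pts(n,uv,d):
    r,V=rays(n,uv);uv=np.asarray(uv,int).reshape(-1,2)
    c=r*d[uv[:,1],uv[:,0]][:,None];return (c-V[:3,3])@V[:3,:3]
def cloud(n,d):
    uv=np.stack(np.meshgrid(np.arange(640),np.arange(400)),-1).reshape(-1,2)
    return pts(n,uv,d).reshape(400,640,3)
E
python3 - <<'E'
from h import *
for n in('top','scene'):
    p,d=snap(n,n+'0.png'); m=robot.camera_model(n);print(n,m['k1'],np.round(m['K'],1).tolist(),np.round(m['view'],3).tolist())
s=robot.sense();print({k:np.round(v,3).tolist() for k,v in s.items()})
E
```

```text
top -0.07808079820742021 [[434.7, 0.0, 320.8], [0.0, 434.7, 201.1], [0.0, 0.0, 1.0]] [[-0.003, -1.0, 0.023, -0.017], [-0.987, -0.0, -0.159, 0.496], [0.159, -0.023, -0.987, 1.083], [0.0, 0.0, 0.0, 1.0]]
scene 0.03920021357613317 [[512.8, 0.0, 313.3], [0.0, 512.8, 204.2], [0.0, 0.0, 1.0]] [[0.896, 0.444, -0.015, -0.457], [0.367, -0.76, -0.537, -0.162], [-0.25, 0.475, -0.844, 1.464], [0.0, 0.0, 0.0, 1.0]]
{'time': 0.1, 'joint_positions': [1.202, 0.314, -0.048, 1.21, -0.0, 1.571], 'qvel': [0.001, -0.001, 0.002, 0.001, -0.001, 0.0], 'joint_efforts': [-0.001, -54.077, 34.054, 0.011, -0.0, 0.0], 'tool_pos': [0.216, 0.559, 0.231], 'eef_rot': [-0.0, 0.183, 0.983, -0.001], 'ft_force': [-0.75, 1.134, 0.108], 'ft_torque': [-0.038, 0.013, -0.012], 'grip_force': 0.0, 'width': 1.002}
```

View pics/top0.png

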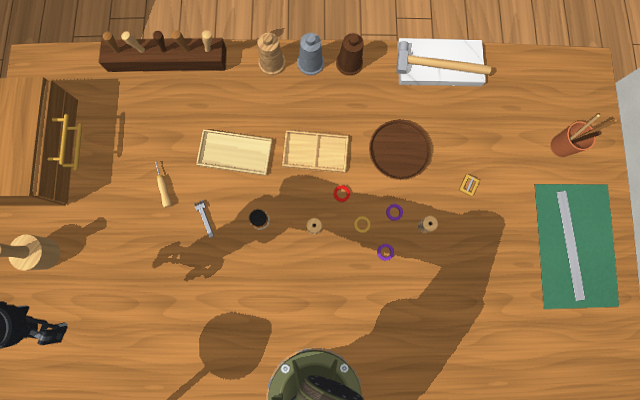

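View pics/scene0.png

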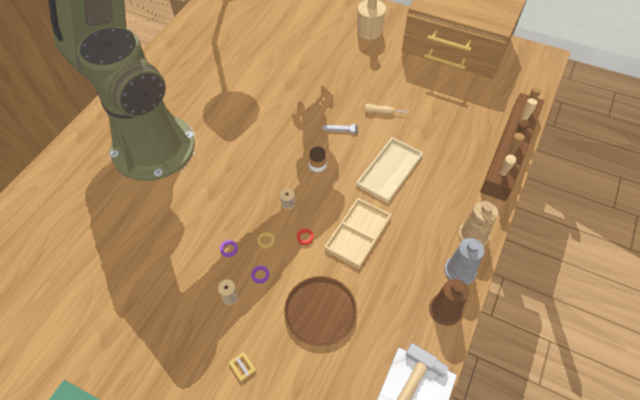

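Top view: the iron is at (204,218), awl (164,185), jar (258,218), spools (314,225) and (430,223), and buckle (470,184). The tray is at (235,152), the box at (316,151) and the dish at (400,149). There are four ring candidates: brass-coloured (362,224), red (342,193) and purple (394,212) and (386,252). Only (362,224) is brass; I'll confirm it in a crop.

```bash
python3 - <<'E'
from h import *
p,d=load('top'); 
c=cv2.resize(p[125:265,150:490],None,fx=2.3,fy=2.3,interpolation=cv2.INTER_CUBIC);cv2.imwrite('pics/crop0.png',c[:,:,::-1])
P=cloud('top',d);z=P[...,2].copy(); z[d==0]=0
print('table z',np.median(P[270:300,350:400,2]))
roi=np.zeros(z.shape,bool);roi[115:275,140:500]=1
m=((z>0.005)&roi).astype(np.uint8)
n,L,S,C=cv2.connectedComponentsWithStats(m)
for i in range(1,n):
    if S[i,4]<15: continue
    v,u=np.where(L==i);q=P[v,u]
    zt=np.percentile(q[:,2],90)
    w=plane('top',np.c_[u,v],zt)[:,:2]
    t=q[:,2]>zt-0.006
    r=cv2.minAreaRect((w[t]*1000).astype(np.float32))
    print(np.round(C[i]),S[i,4],'ztop %.3f'%zt,'mean',np.round(w[t].mean(0),4),'rect',np.round(r[0],1),np.round(r[1],1),round(r[2],1),'rgb',p[v,u].mean(0).astype(int))
E
```

```text
table z 0.0009517152890712217
[400. 149.] 2183 ztop 0.016 mean [ 0.6505 -0.2391] rect [ 643.2 -233.2] [165.8 168.2] 0.2 rgb [101  64  39]
[234. 152.] 1868 ztop 0.016 mean [0.6352 0.2183] rect [634.9 215.5] [190.2 102.2] 81.7 rgb [225 200 143]
[315. 151.] 1712 ztop 0.019 mean [ 0.6372 -0.0033] rect [636.3  -3. ] [169.9 101.6] 84.6 rgb [227 189 124]
[163. 190.] 284 ztop 0.025 mean [0.5218 0.3966] rect [526.9 396.4] [87.7 22.2] 15.6 rgb [198 164 110]
[469. 185.] 215 ztop 0.016 mean [ 0.5444 -0.4197] rect [ 544.4 -419.3] [40.8 50.6] 63.1 rgb [198 159  86]
[341. 194.] 134 ztop 0.015 mean [ 0.5209 -0.0721] rect [520.8 -72.3] [40.4 42.5] 0.1 rgb [172  38  29]
[204. 217.] 215 ztop 0.017 mean [0.4543 0.287 ] rect [451.7 289.3] [95.2 24.8] 18.6 rgb [156 156 159]
[394. 212.] 137 ztop 0.015 mean [ 0.471  -0.2131] rect [ 471.2 -213.6] [40.1 42.9] 88.5 rgb [ 94  49 114]
[259. 219.] 309 ztop 0.065 mean [0.4502 0.1428] rect [449.5 142.6] [40.5 40.1] 0.9 rgb [51 44 36]
[427. 224.] 263 ztop 0.063 mean [ 0.4368 -0.2943] rect [ 436.6 -294.3] [36.1 36.1] 87.8 rgb [149 118  80]
[361. 224.] 133 ztop 0.015 mean [ 0.4383 -0.1256] rect [ 438.2 -125.4] [39.8 39.6] 89.9 rgb [149 115  52]
[313. 226.] 190 ztop 0.045 mean [0.4325 0.0006] rect [432.6   0.9] [33.2 33.3] 90.0 rgb [166 131  87]
[385. 251.] 149 ztop 0.015 mean [ 0.3681 -0.1862] rect [ 368.6 -185.7] [42.1 41.6] 89.7 rgb [109  57 130]
```

View pics/crop0.png

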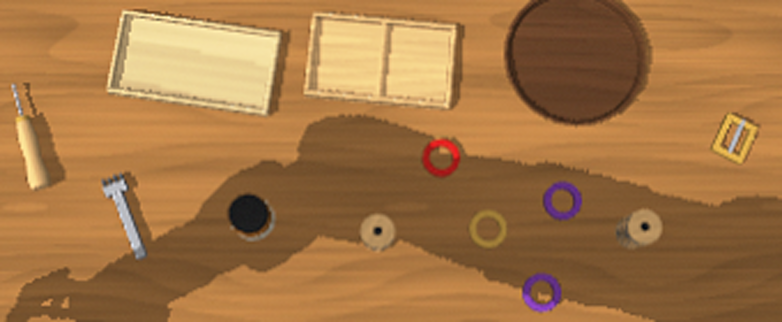

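The crop confirms that the ring at crop (488,229), which is top (362,224), is brass. The look-alikes are red and purple. Next I'll write a move planner and start with the iron.

```bash
cat >> h.py <<'E'
def st():
    s=robot.sense();q=s['eef_rot'];w,x,y,z=q
    psi=np.degrees(np.arctan2(1-2*(x*x+z*z),2*(x*y-w*z)))
    print('t %.1f'%s['time'],'tcp',np.round(s['tool_pos'],4),'psi %.1f'%psi,'w %.2f'%s['width'],'gf %.0f'%s['grip_force'],'F',np.round(s['ft_force'],1),'j1 %.1f j6 %.1f'%tuple(np.degrees(np.array(s['joint_positions'])[[0,5]])))
    return np.array(s['tool_pos']),psi
def plan(*wps):
    p,psi=st();a=np.radians(psi)
    for x,y,z,t in wps:
        D=np.array([x,y,z])-p
        r=[100*(-np.sin(a)*D[0]+np.cos(a)*D[1]),100*(np.cos(a)*D[0]+np.sin(a)*D[1]),-100*D[2],(psi-t+180)%360-180]
        print(np.round(r,2).tolist())
E
python3 -c "
from h import *
plan((.452,.2885,.09,108.6),(.452,.2885,.003,108.6))"
```

```text
t 0.1 tcp [0.2161 0.5592 0.2305] psi 68.9 w 1.00 gf 0 F [-0.8  1.1  0.1] j1 68.9 j6 90.0
[-31.76, -16.74, 14.05, -39.73]
[-31.76, -16.74, 22.75, -39.73]
```

>>> servo_tool --deltas '[[[-1,-4,-2,1.8,-5],[-1,-8,-4,3.6,-10],[-1,-12,-6,5.4,-15],[-1,-16,-8.2,7.2,-20],[-1,-20,-10.4,9,-25],[-1,-24,-12.6,10.8,-30],[-1,-28,-14.6,12.4,-35],[-1,-31.8,-16.7,14,-39.7],[-1,-31.8,-16.7,14,-39.7],[-1,-31.8,-16.7,14,-39.7],[-1,-31.8,-16.7,14,-39.7],[-1,-31.8,-16.7,14,-39.7]]]'

```text
time: 1.3
tool_pos: [0.4523, 0.2905, 0.0918]
eef_rot: [0.0, -0.162, 0.987, 0.0]
ft_force: [0.5, 0.6, -0.2]
width: 0.996
grip_force: 0.0
```

```bash
python3 -c "
from h import *
plan((.452,.2885,.003,108.6))
p,d=snap('scene')
cv2.imwrite('pics/a.png',cv2.resize(p[60:220,240:440],None,fx=3,fy=3)[:,:,::-1])"
```

```text
t 1.3 tcp [0.4523 0.2905 0.0918] psi 108.7 w 1.00 gf 0 F [ 0.5  0.6 -0.2] j1 32.7 j6 14.0
[0.09, -0.18, 8.88, 0.06]
```

View pics/a.png

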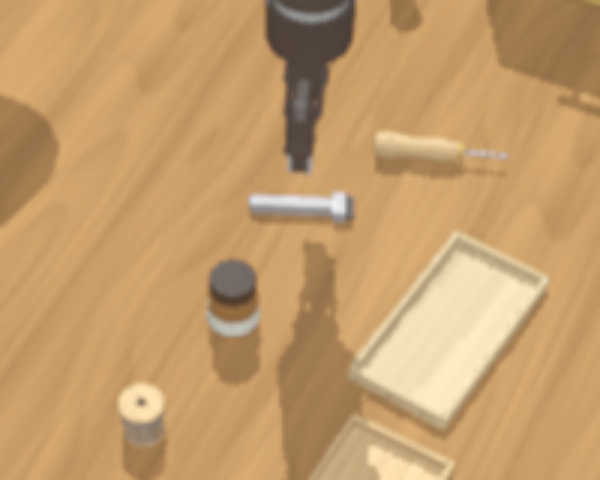

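The gripper is centred above the iron, in line with the bar, at crop (300,165) over (300,205). The jar and awl are clear. I'll descend and grip.

>>> servo_tool --deltas '[[[-1,0.1,-0.1,3,0],[-1,0.1,-0.1,6,0],[-1,0.1,-0.1,7.5,0],[-1,0.1,-0.1,8.4,0],[-1,0.1,-0.1,8.7,0],[-1,0.1,-0.1,8.7,0]]]'

```text
time: 1.95
tool_pos: [0.4521, 0.2886, 0.0046]
eef_rot: [0.0, -0.162, 0.987, 0.0]
ft_force: [-1.0, -0.1, -0.1]
width: 1.0
grip_force: 0.0
```

>>> servo_tool --deltas '[[[1,0,0,0,0],[1,0,0,0,0],[1,0,0,0,0],[1,0,0,0,0],[1,0,0,0,0],[1,0,0,0,0],[1,0,0,0,0],[1,0,0,0,0],[1,0,0,0,0],[1,0,0,0,0]]]'

```text
time: 2.95
tool_pos: [0.4523, 0.2881, 0.0047]
eef_rot: [0.0, -0.161, 0.987, 0.0]
ft_force: [-1.1, -0.8, 5.8]
width: 0.113
grip_force: 58.6
```

>>> servo_tool --deltas '[[[1,0,0,-1,0],[1,0,0,-2,0],[1,0,0,-4,0],[1,0,0,-6,0],[1,0,0,-8,0],[1,0,0,-8,0],[1,0,0,-8,0]]]'

```text
time: 3.65
tool_pos: [0.4525, 0.2882, 0.0848]
eef_rot: [0.001, -0.161, 0.987, 0.0]
ft_force: [0.2, 0.2, -1.6]
width: 0.117
grip_force: 57.9
```

```bash
python3 -c "
from h import *
plan((.635,.2155,.08,171.7),(.635,.2155,.011,171.7))"
```

```text
t 3.6 tcp [0.4525 0.2882 0.0848] psi 108.6 w 0.12 gf 58 F [ 0.2  0.2 -1.6] j1 32.5 j6 13.9
[-14.99, -12.7, 0.48, -63.14]
[-14.99, -12.7, 7.38, -63.14]
```

>>> servo_tool --deltas '[[[1,-1.5,-1.3,0,-6.3],[1,-3,-2.6,0,-12.6],[1,-4.5,-3.9,0,-19],[1,-6,-5.1,0,-25.3],[1,-7.5,-6.4,0,-31.6],[1,-9,-7.6,0,-38],[1,-10.5,-8.9,0,-44.2],[1,-12,-10.2,0,-50.5],[1,-13.5,-11.5,0,-57],[1,-15,-12.7,0,-63.1],[1,-15,-12.7,2,-63.1],[1,-15,-12.7,4,-63.1],[1,-15,-12.7,4,-63.1],[1,-15,-12.7,4,-63.1],[1,-15,-12.7,4,-63.1]]]'

```text
time: 5.15
tool_pos: [0.635, 0.2156, 0.0449]
eef_rot: [0.0, -0.654, 0.757, -0.0]
ft_force: [1.2, -0.2, -0.8]
width: 0.113
grip_force: 58.0
```

```bash
python3 -c "
from h import *
plan((.635,.2155,.0105,171.7))
p,d=snap('scene')
cv2.imwrite('pics/b.png',cv2.resize(p[100:220,300:460],None,fx=4,fy=4)[:,:,::-1])"
```

```text
t 5.2 tcp [0.635  0.2156 0.0449] psi 171.7 w 0.11 gf 58 F [ 1.2 -0.2 -0.8] j1 18.8 j6 -62.9
[0.01, 0.0, 3.44, -0.02]
```

View pics/b.png

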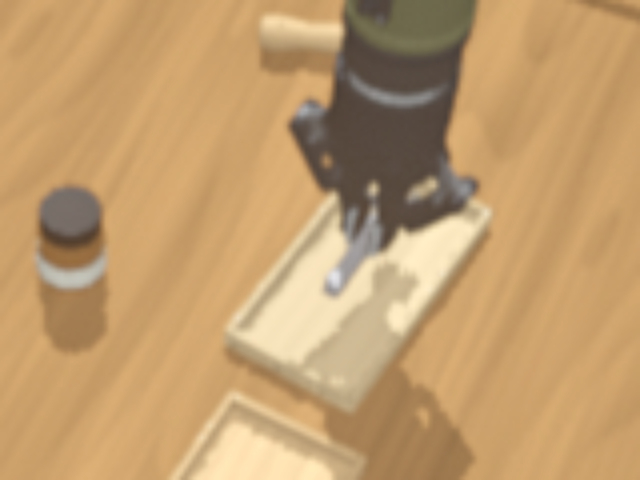

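The iron is held at about crop (350,250), parallel to the tray and over its middle. I'll lower it, open partly and lift.

>>> servo_tool --deltas '[[[1,0,0,1.5,0],[1,0,0,2.7,0],[1,0,0,3.2,0],[1,0,0,3.4,0],[1,0,0,3.4,0],[1,0,0,3.4,0],[0.3,0,0,3.4,0],[0.3,0,0,3.4,0],[0.3,0,0,3.4,0],[0.3,0,0,3.4,0],[0.3,0,0,3.4,0],[0.3,0,0,2,0],[0.3,0,0,-1,0],[0.3,0,0,-5,0],[0.3,0,0,-5,0],[0.3,0,0,-5,0]]]'

```text
time: 6.8
tool_pos: [0.6361, 0.2158, 0.0968]
eef_rot: [0.002, -0.654, 0.757, -0.001]
ft_force: [0.6, 0.4, -0.3]
width: 0.353
grip_force: 0.0
```

```bash
python3 -c "
from h import *
plan((.4325,.0008,.095,0),(.4325,.0008,.015,0))"
```

```text
t 6.8 tcp [0.6361 0.2158 0.0968] psi 171.7 w 0.35 gf 0 F [ 0.6  0.4 -0.3] j1 18.7 j6 -62.9
[24.23, 17.03, 0.18, 171.67]
[24.23, 17.03, 8.18, 171.67]
```

>>> servo_tool --deltas '[[[0.3,2.5,1.8,0,-1],[0.3,5,3.5,0,-2],[0,8,5.6,0,-3],[-0.5,11,7.7,0,-4],[-1,14,9.8,0,-5],[-1,17,12,0,-6],[-1,20,14,0,-7],[-1,22.5,15.8,0,-8],[-1,24.2,17,0,-8.3],[-1,24.2,17,0,-8.3],[-1,24.2,17,0,-8.3],[-1,24.2,17,4,-8.3],[-1,24.2,17,7,-8.3],[-1,24.2,17,8.1,-8.3],[-1,24.2,17,8.1,-8.3],[-1,24.2,17,8.1,-8.3]]]'

```text
time: 8.4
tool_pos: [0.4323, 0.0009, 0.0139]
eef_rot: [-0.0, 0.707, -0.707, 0.0]
ft_force: [0.5, 0.3, 0.7]
width: 1.0
grip_force: 0.0
```

```bash
python3 -c "
from h import *
plan((.4325,.0008,.015,180))
p,d=snap('scene')
cv2.imwrite('pics/c.png',cv2.resize(p[80:280,240:440],None,fx=3,fy=3)[:,:,::-1])"
```

```text
t 8.4 tcp [0.4323 0.0009 0.0139] psi -180.0 w 1.00 gf 0 F [0.5 0.3 0.7] j1 0.1 j6 -89.9
[0.01, -0.02, -0.11, 0.01]
```

View pics/c.png

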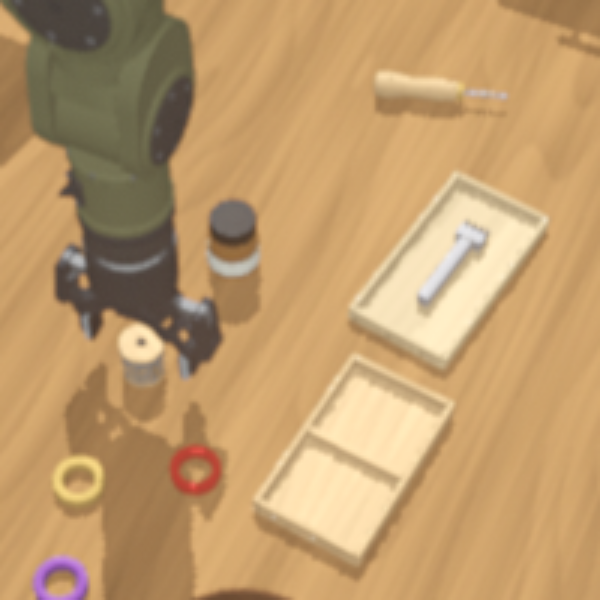

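The iron lies flat and lengthwise in the tray at crop (452,262). The short spool sits between the open fingers at (142,352). I'll grip it.

>>> servo_tool --deltas '[[[1,0,0,0,0],[1,0,0,0,0],[1,0,0,0,0],[1,0,0,0,0],[1,0,0,0,0],[1,0,0,0,0],[1,0,0,0,0],[1,0,0,-1,0],[1,0,0,-3,0],[1,0,0,-5,0],[1,0,0,-5,0],[1,0,0,-5,0]]]'

```text
time: 9.65
tool_pos: [0.432, 0.0005, 0.0637]
eef_rot: [0.001, -0.707, 0.707, -0.001]
ft_force: [0.5, -0.8, -1.1]
width: 0.427
grip_force: 60.0
```

```bash
python3 -c "
from h import *
plan((.640,.038,.062,174.6),(.640,.038,.020,174.6))"
```

```text
t 9.7 tcp [0.432  0.0005 0.0637] psi 180.0 w 0.43 gf 60 F [ 0.5 -0.8 -1.1] j1 0.1 j6 -89.9
[-3.76, -20.8, 0.17, 5.36]
[-3.76, -20.8, 4.37, 5.36]
```

>>> servo_tool --deltas '[[[1,-0.5,-3,0,1],[1,-1.2,-7,0,2],[1,-2,-11,0,3],[1,-2.8,-15,0,4],[1,-3.5,-19,0,5],[1,-3.8,-20.8,0,5.4],[1,-3.8,-20.8,0,5.4],[1,-3.8,-20.8,0,5.4],[1,-3.8,-20.8,2,5.4],[1,-3.8,-20.8,3.5,5.4],[1,-3.8,-20.8,4.1,5.4],[1,-3.8,-20.8,4.3,5.4],[1,-3.8,-20.8,4.3,5.4],[1,-3.8,-20.8,4.3,5.4]]]'

```text
time: 11.05
tool_pos: [0.6401, 0.0384, 0.021]
eef_rot: [0.001, -0.673, 0.74, -0.0]
ft_force: [-0.0, 0.0, -0.1]
width: 0.427
grip_force: 60.4
```

>>> servo_tool --deltas '[[[0,0,0,0,0],[-0.4,0,0,0,0],[-0.4,0,0,0,0],[-0.4,0,0,0,0],[-0.4,0,0,0,0],[-0.4,0,0,-1,0],[-0.4,0,0,-4,0],[-0.4,0,0,-8,0],[-0.4,0,0,-8,0],[-0.4,0,0,-8,0]]]'

```text
time: 12.05
tool_pos: [0.6408, 0.0385, 0.1023]
eef_rot: [0.001, -0.673, 0.74, -0.001]
ft_force: [-0.7, 0.6, -0.4]
width: 0.698
grip_force: 0.0
```

```bash
python3 -c "
from h import *
plan((.4366,-.2943,.105,180),(.4366,-.2943,.025,180))"
```

```text
t 12.1 tcp [0.6408 0.0385 0.1023] psi 174.6 w 0.70 gf 0 F [-0.7  0.6 -0.4] j1 3.4 j6 -81.1
[35.06, 17.18, -0.27, -5.43]
[35.06, 17.18, 7.73, -5.43]
```

>>> servo_tool --deltas '[[[-1,3,1.5,-0.3,-0.5],[-1,6.5,3.2,-0.3,-1],[-1,10,5,-0.3,-1.5],[-1,14,7,-0.3,-2],[-1,18,9,-0.3,-2.5],[-1,22,11,-0.3,-3],[-1,26,13,-0.3,-4],[-1,30,15,-0.3,-5],[-1,33,16.2,-0.3,-5.4],[-1,35,17.2,-0.3,-5.4],[-1,35,17.2,-0.3,-5.4],[-1,35,17.2,-0.3,-5.4],[-1,35,17.2,-0.3,-5.4],[-1,35,17.2,3,-5.4],[-1,35,17.2,6,-5.4],[-1,35,17.2,7.5,-5.4],[-1,35,17.2,7.7,-5.4],[-1,35,17.2,7.7,-5.4]]]'

```text
time: 13.85
tool_pos: [0.4354, -0.2928, 0.0231]
eef_rot: [0.0, 0.707, -0.707, -0.0]
ft_force: [0.4, -0.0, 0.0]
width: 1.001
grip_force: 0.0
```

```bash
python3 -c "
from h import *
plan((.4366,-.2943,.025,180))
p,d=snap('scene')
cv2.imwrite('pics/d.png',cv2.resize(p[160:340,180:400],None,fx=3,fy=3)[:,:,::-1])"
```

```text
t 13.8 tcp [ 0.4354 -0.2928  0.0231] psi -179.9 w 1.00 gf 0 F [ 0.4 -0.   0. ] j1 -33.9 j6 -124.0
[0.15, -0.12, -0.19, 0.06]
```

View pics/d.png

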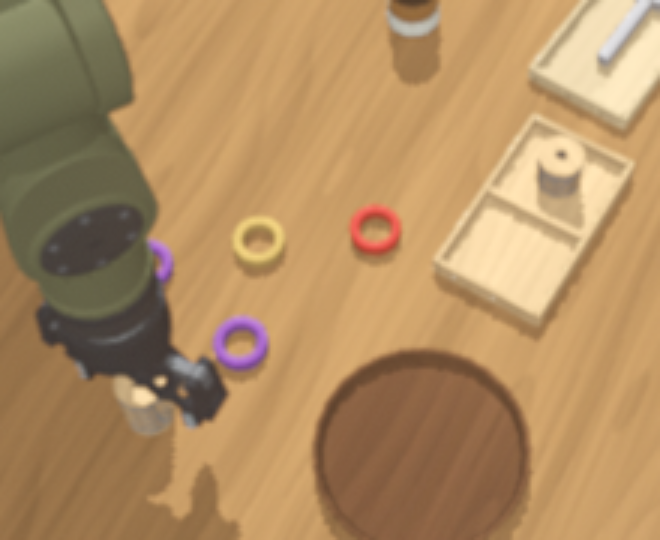

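The short spool stands centred in its bay at crop (560,168). The tall spool sits between the fingers at (145,405). I'll grip and lift it.

>>> servo_tool --deltas '[[[-1,0.1,-0.1,0,0],[1,0.1,-0.1,0,0],[1,0.1,-0.1,0,0],[1,0.1,-0.1,0,0],[1,0.1,-0.1,0,0],[1,0.1,-0.1,0,0],[1,0.1,-0.1,0,0],[1,0.1,-0.1,0,0],[1,0.1,-0.1,-1,0],[1,0.1,-0.1,-3,0],[1,0.1,-0.1,-6,0],[1,0.1,-0.1,-7,0],[1,0.1,-0.1,-7,0],[1,0.1,-0.1,-7,0]]]'

```text
time: 15.3
tool_pos: [0.4358, -0.2945, 0.0927]
eef_rot: [-0.0, -0.707, 0.707, 0.0]
ft_force: [-0.9, -0.2, -1.3]
width: 0.431
grip_force: 60.1
```

```bash
python3 -c "
from h import *
plan((.632,-.044,.093,174.6),(.632,-.044,.0295,174.6))"
```

```text
t 15.3 tcp [ 0.4358 -0.2945  0.0927] psi 180.0 w 0.43 gf 60 F [-0.9 -0.2 -1.3] j1 -34.1 j6 -124.0
[-25.06, -19.6, -0.03, 5.37]
[-25.06, -19.6, 6.32, 5.37]
```

>>> servo_tool --deltas '[[[1,-2,-1.6,0,0.5],[1,-5,-3.9,0,1],[1,-8,-6.3,0,2],[1,-11,-8.6,0,2.5],[1,-14,-11,0,3],[1,-17,-13.3,0,4],[1,-20,-15.6,0,5],[1,-23,-18,0,5.4],[1,-25.1,-19.6,0,5.4],[1,-25.1,-19.6,0,5.4],[1,-25.1,-19.6,0,5.4],[1,-25.1,-19.6,0,5.4],[1,-25.1,-19.6,3,5.4],[1,-25.1,-19.6,5,5.4],[1,-25.1,-19.6,6,5.4],[1,-25.1,-19.6,6.3,5.4],[1,-25.1,-19.6,6.3,5.4],[1,-25.1,-19.6,6.3,5.4]]]'

```text
time: 17.1
tool_pos: [0.633, -0.0442, 0.0314]
eef_rot: [0.001, -0.673, 0.74, -0.001]
ft_force: [-0.6, 0.4, 0.1]
width: 0.432
grip_force: 60.2
```

>>> servo_tool --deltas '[[[0,0,0,0,0],[-0.4,0,0,0,0],[-0.4,0,0,0,0],[-0.4,0,0,0,0],[-0.4,0,0,0,0],[-0.4,0,0,-1,0],[-0.4,0,0,-4,0],[-0.4,0,0,-8,0],[-0.4,0,0,-8,0],[-0.4,0,0,-8,0]]]'

```text
time: 18.1
tool_pos: [0.6335, -0.0439, 0.1123]
eef_rot: [0.001, -0.673, 0.74, -0.001]
ft_force: [-0.9, 0.0, -0.4]
width: 0.703
grip_force: 0.0
```

```bash
python3 -c "
from h import *
plan((.4382,-.1254,.1,180),(.4382,-.1254,.001,180))"
```

```text
t 18.1 tcp [ 0.6335 -0.0439  0.1123] psi 174.6 w 0.70 gf 0 F [-0.9  0.  -0.4] j1 -4.0 j6 -88.5
[9.96, 18.67, 1.23, -5.43]
[9.96, 18.67, 11.13, -5.43]
```

>>> servo_tool --deltas '[[[-1,1,2,0,-1],[-1,2.5,4.5,0,-2],[-1,4.5,8.5,0,-3],[-1,6.5,12.2,0.5,-4],[-1,8.5,16,1,-5],[-1,10,18.7,1.2,-5.4],[-1,10,18.7,1.2,-5.4],[-1,10,18.7,1.2,-5.4],[-1,10,18.7,1.2,-5.4],[-1,10,18.7,5,-5.4],[-1,10,18.7,8,-5.4],[-1,10,18.7,10,-5.4],[-1,10,18.7,10.8,-5.4],[-1,10,18.7,11,-5.4],[-1,10,18.7,11,-5.4]]]'

```text
time: 19.6
tool_pos: [0.4375, -0.1256, 0.0006]
eef_rot: [0.0, -0.707, 0.707, -0.0]
ft_force: [-0.1, 0.2, -0.1]
width: 0.998
grip_force: 0.0
```

```bash
python3 -c "
from h import *
plan((.4382,-.1254,.002,180))
p,d=snap('scene')
cv2.imwrite('pics/e.png',cv2.resize(p[160:340,180:400],None,fx=3,fy=3)[:,:,::-1])"
```

```text
t 19.6 tcp [ 0.4375 -0.1256  0.0006] psi 180.0 w 1.00 gf 0 F [-0.1  0.2 -0.1] j1 -16.0 j6 -106.0
[-0.02, -0.07, -0.14, -0.0]
```

View pics/e.png

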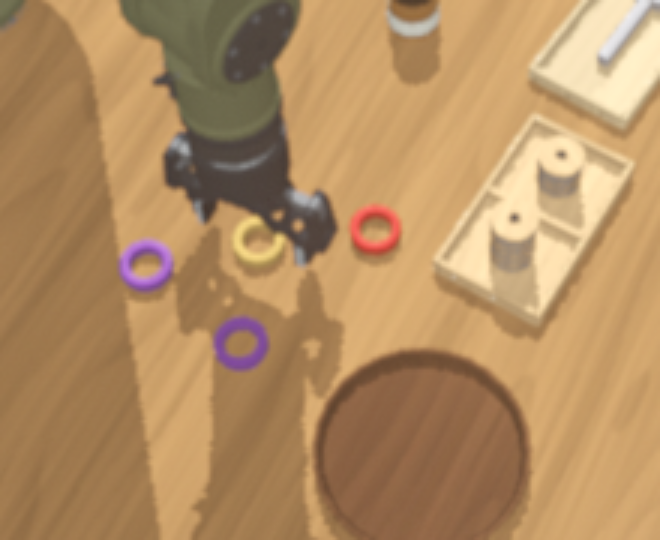

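Both spools stand, one per bay, at crop (560,168) and (513,235). The brass ring lies between the fingers at (258,240). I'll grip it.

>>> servo_tool --deltas '[[[1,0,-0.1,0,0],[1,0,-0.1,0,0],[1,0,-0.1,0,0],[1,0,-0.1,0,0],[1,0,-0.1,0,0],[1,0,-0.1,0,0],[1,0,-0.1,0,0],[1,0,-0.1,0,0]]]'

```text
time: 20.45
tool_pos: [0.4383, -0.1259, 0.0015]
eef_rot: [0.0, -0.707, 0.707, -0.001]
ft_force: [-1.9, 1.1, 10.9]
width: 0.482
grip_force: 59.0
```

>>> servo_tool --deltas '[[[1,0,0,-1,0],[1,0,0,-3,0],[1,0,0,-6,0],[1,0,0,-6,0],[1,0,0,-6,0]]]'

```text
time: 20.95
tool_pos: [0.4384, -0.1259, 0.0612]
eef_rot: [0.001, -0.707, 0.707, -0.001]
ft_force: [-0.7, 1.7, -0.7]
width: 0.478
grip_force: 60.7
```

```bash
python3 -c "
from h import *
plan((.643,-.200,.06,180),(.643,-.200,.007,180))"
```

```text
t 20.9 tcp [ 0.4384 -0.1259  0.0612] psi 180.0 w 0.48 gf 61 F [-0.7  1.7 -0.7] j1 -16.0 j6 -106.0
[7.39, -20.47, 0.12, -0.04]
[7.39, -20.47, 5.42, -0.04]
```

>>> servo_tool --deltas '[[[1,1,-2.5,0,0],[1,2.2,-6,0,0],[1,3.6,-10,0,0],[1,5,-14,0,0],[1,6.5,-18,0,0],[1,7.4,-20.5,0,0],[1,7.4,-20.5,0,0],[1,7.4,-20.5,0,0],[1,7.4,-20.5,3,0],[1,7.4,-20.5,4.6,0],[1,7.4,-20.5,5.2,0],[1,7.4,-20.5,5.2,0],[1,7.4,-20.5,5.2,0]]]'

```text
time: 22.25
tool_pos: [0.6419, -0.1995, 0.0084]
eef_rot: [-0.0, -0.707, 0.707, 0.0]
ft_force: [0.7, -0.1, -0.0]
width: 0.477
grip_force: 60.9
```

>>> servo_tool --deltas '[[[0,0,0,0,0],[-0.4,0,0,0,0],[-0.4,0,0,0,0],[-0.4,0,0,0,0],[-0.4,0,0,0,0],[-0.4,0,0,-1,0],[-0.4,0,0,-4,0],[-0.4,0,0,-8,0],[-0.4,0,0,-8,0],[-0.4,0,0,-8,0]]]'

```text
time: 23.25
tool_pos: [0.6439, -0.2002, 0.0904]
eef_rot: [0.001, -0.707, 0.707, -0.002]
ft_force: [-0.0, 0.3, -0.5]
width: 0.702
grip_force: 0.0
```

```bash
python3 -c "
from h import *
plan((.5444,-.4193,.09,153.1),(.5444,-.4193,.004,153.1))"
```

```text
t 23.2 tcp [ 0.6439 -0.2002  0.0904] psi 180.0 w 0.70 gf 0 F [-0.   0.3 -0.5] j1 -17.3 j6 -107.2
[21.92, 9.94, 0.04, 26.87]
[21.92, 9.94, 8.64, 26.87]
```

>>> servo_tool --deltas '[[[-1,2.5,1,0,4],[-1,5.5,2.5,0,8],[-1,9,4,0,12],[-1,12.5,5.6,0,16],[-1,16,7.3,0,20],[-1,19.5,8.8,0,24],[-1,21.9,9.9,0,26.9],[-1,21.9,9.9,0,26.9],[-1,21.9,9.9,0,26.9],[-1,21.9,9.9,4,26.9],[-1,21.9,9.9,7,26.9],[-1,21.9,9.9,8.2,26.9],[-1,21.9,9.9,8.5,26.9],[-1,21.9,9.9,8.5,26.9]]]'

```text
time: 24.65
tool_pos: [0.544, -0.4182, 0.0036]
eef_rot: [0.0, -0.523, 0.852, 0.0]
ft_force: [0.3, -0.4, 0.7]
width: 1.001
grip_force: 0.0
```

```bash
python3 -c "
from h import *
plan((.5444,-.4193,.004,153.1))
p,d=snap('scene')
cv2.imwrite('pics/f.png',cv2.resize(p[220:400,180:400],None,fx=3,fy=3)[:,:,::-1])"
```

```text
t 24.6 tcp [ 0.544  -0.4182  0.0036] psi 153.1 w 1.00 gf 0 F [ 0.3 -0.4  0.7] j1 -37.6 j6 -100.7
[0.08, -0.08, -0.04, 0.03]
```

View pics/f.png

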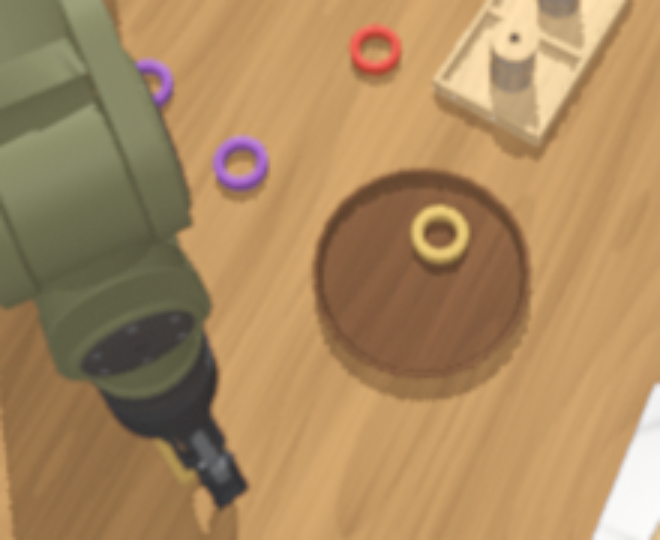

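The ring lies in the dish at crop (440,235). The gripper straddles the buckle at (180,460), so I'll grip it.

>>> servo_tool --deltas '[[[1,0.1,-0.1,0,0],[1,0.1,-0.1,0,0],[1,0.1,-0.1,0,0],[1,0.1,-0.1,0,0],[1,0.1,-0.1,0,0],[1,0.1,-0.1,0,0],[1,0.1,-0.1,0,0],[1,0.1,-0.1,0,0],[1,0.1,-0.1,-1,0],[1,0.1,-0.1,-3,0],[1,0.1,-0.1,-6,0],[1,0.1,-0.1,-6,0],[1,0.1,-0.1,-6,0]]]'

```text
time: 26.0
tool_pos: [0.5446, -0.4207, 0.0647]
eef_rot: [0.0, -0.523, 0.852, -0.001]
ft_force: [0.2, -0.3, -1.5]
width: 0.554
grip_force: 61.9
```

```bash
python3 -c "
from h import *
plan((.643,-.267,.06,180),(.643,-.267,.0105,180))"
```

```text
t 26.0 tcp [ 0.5446 -0.4207  0.0647] psi 153.1 w 0.55 gf 62 F [ 0.2 -0.3 -1.5] j1 -37.7 j6 -100.8
[-18.16, -1.82, 0.47, -26.93]
[-18.16, -1.82, 5.42, -26.93]
```

>>> servo_tool --deltas '[[[1,-2,-0.2,0,-4],[1,-5,-0.5,0,-9],[1,-8,-0.8,0,-14],[1,-11,-1.1,0,-19],[1,-14,-1.4,0,-23],[1,-17,-1.7,0,-26],[1,-18.2,-1.8,0,-26.9],[1,-18.2,-1.8,0,-26.9],[1,-18.2,-1.8,0,-26.9],[1,-18.2,-1.8,3,-26.9],[1,-18.2,-1.8,4.8,-26.9],[1,-18.2,-1.8,5.4,-26.9],[1,-18.2,-1.8,5.4,-26.9],[1,-18.2,-1.8,5.4,-26.9]]]'

```text
time: 27.4
tool_pos: [0.6406, -0.2675, 0.0102]
eef_rot: [-0.001, -0.706, 0.708, 0.001]
ft_force: [-5.1, 1.7, 6.6]
width: 0.556
grip_force: 62.8
```

>>> servo_tool --deltas '[[[-0.2,0,0,0,0],[-0.55,0,0,0,0],[-0.55,0,0,0,0],[-0.55,0,0,0,0],[-0.55,0,0,0,0],[-0.55,0,0,-1,0],[-0.55,0,0,-4,0],[-0.55,0,0,-8,0],[-0.55,0,0,-12,0],[-0.55,10,10,-12,0],[-0.55,15,15,-12,0],[-0.55,15,15,-12,0],[-0.55,15,15,-12,0],[-0.55,15,15,-12,0]]]'

```text
time: 28.8
tool_pos: [0.4889, -0.4192, 0.1303]
eef_rot: [-0.001, -0.705, 0.709, -0.0]
ft_force: [0.2, 0.5, -0.6]
width: 0.769
grip_force: 0.0
```

```bash
python3 -c "
from h import *
st()
p,d=snap('scene')
cv2.imwrite('pics/g.png',cv2.resize(p[80:360,180:460],None,fx=2.1,fy=2.1)[:,:,::-1])
p,d=snap('top')
cv2.imwrite('pics/h.png',cv2.resize(p[125:265,150:490],None,fx=2.3,fy=2.3)[:,:,::-1])"
```

```text
t 28.8 tcp [ 0.4889 -0.4192  0.1303] psi 179.7 w 0.77 gf 0 F [ 0.2  0.5 -0.6] j1 -40.6 j6 -130.3
```

View pics/g.png

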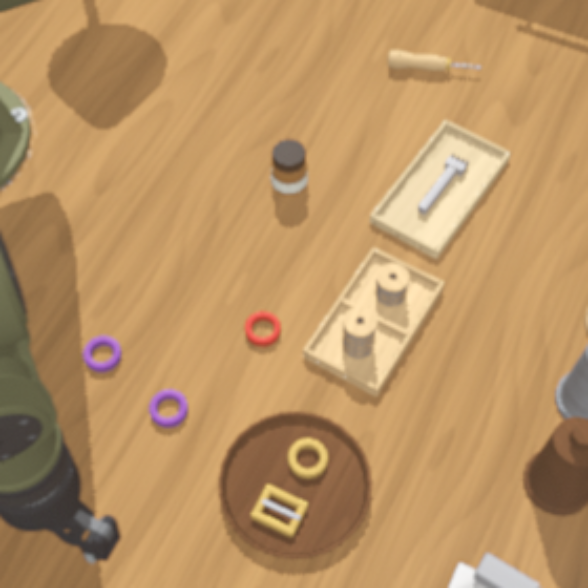

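View pics/h.png

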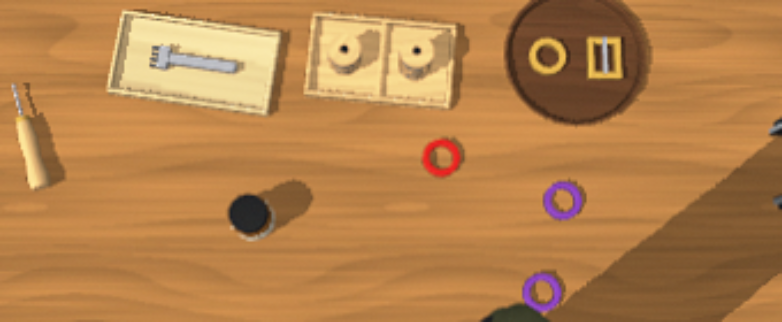

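In the top crop, the spools stand at (345,55) and (416,57), one per bay. The ring (547,56) and buckle (605,58) are well inside the dish, and the iron lies lengthwise in the tray at (195,60). The jar and awl haven't moved.

```bash
python3 -c "
from workcell import robot
print(robot.finish_job())"
```

```text
the job is handed in; nothing more can be done
None
```

The job is handed in, with no verdict returned. In the last pictures both spools stood upright, one per bay, the buckle and brass ring lay in the dish, the iron lay flat and lengthwise in its tray, the jar and awl were where they started, and the gripper was open and clear at about 29 s.

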